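Release the fuser pressure of a jammed laser printer

TASK

The jammed laser printer on the bench has its top cover off for service. Reach down through each of the two windows in the fuser's heat guard and press the release lever below it fully down to its stop, left and right in either order, without touching the guard; do not force the levers, and leave the things lying around where they are.

Things in the scene. Friction and masses are not known exactly. Their poses are not given: they have to be found in the camera images.
- lever_left (a joint): left fuser release lever (robot's left, +y side of the printer): hinge angle in rad, 0 = fully up, 0.54 = fully down on its stop; starts at 0 to 0.2. White plastic; its hub is hidden under the guard on the window's far (+x) side. Needs 4 to 5 N at the paddle to move and stays where it is left.
- paddle_left: finger paddle of the left lever, 22 x 22 x 5 mm, white, ribbed, below the middle of its window. Origin: middle of its top face, the place to press. It moves with the lever: 6 mm below the guard's top face at lever angle 0, 28 mm below at the stop, and only 1 to 2 mm sideways.
- window_left (a point): centre of the left window in the guard, level with the guard's top face; axes: x away from the printer's rear, y along the guard towards the left window, z up. The window is 54 mm (x) by 60 mm (y), its edges folded 8 mm down; around the lever there is free space to 55 mm below the top face.
- lever_right (a joint): right fuser release lever (robot's right, -y side of the printer): hinge angle in rad, 0 = fully up, 0.54 = fully down on its stop; starts at 0 to 0.2. White plastic; its hub is hidden under the guard on the window's far (+x) side. Needs 4 to 5 N at the paddle to move and stays where it is left.
- paddle_right: finger paddle of the right lever, 22 x 22 x 5 mm, white, ribbed, below the middle of its window. Origin: middle of its top face, the place to press. It moves with the lever: 6 mm below the guard's top face at lever angle 0, 28 mm below at the stop, and only 1 to 2 mm sideways.
- window_right (a point): centre of the right window in the guard, level with the guard's top face; axes: x away from the printer's rear, y along the guard towards the left window, z up. The window is 54 mm (x) by 60 mm (y), its edges folded 8 mm down; around the lever there is free space to 55 mm below the top face.
- guard: fuser heat guard: dark steel plate 128 x 336 x 2.5 mm, level, fixed, top face 155 mm above the bench, a window near each end (230 mm between centres). Origin: bench height under the middle of the printer (fixed, 370 x 380 mm, rear with the guard towards the robot, x away from the robot, y left). Printer's sides rise to 160 mm, rear wall to 150 mm, scanner plate beyond the guard 148 mm.
- screwdriver: lying on the printer's aluminium scanner plate, 170 mm long; origin at its middle, underside. A bystander, to be left alone.
- dish: small steel screw dish on the scanner plate, 64 mm across, 22 mm high; origin under its centre. A bystander, to be left alone.
- gear: white plastic gear on the scanner plate, 34 mm across, 20 mm high; origin under its centre. A bystander, to be left alone.
- cartridge: black toner cartridge on the bench left of the printer, about 260 x 115 x 47 mm; origin on its underside. A bystander, to be left alone.
- cleaner: bottle of cleaner on the bench right of the printer, 56 mm across, 170 mm high; origin under its centre. A bystander, to be left alone.
- tape: roll of black tape lying flat on the bench right of the printer, 90 mm across, 24 mm high; origin under its centre. A bystander, to be left alone.
- mug: white mug on the bench left of the printer, beyond the cartridge, 80 mm across, 90 mm high; origin under its centre. A bystander, to be left alone.

How it is judged:
By the outcome, as a careful person would: the job done as asked, in the order asked, and still so for the second after the job is handed in, with the robot touching nothing.
It also fails if it takes over 42 s, if anything falls off the work surface, if the arm or the gripper's body presses on something with over 40 N, if the wrist force passes 120 N, or if a joint passes its speed limit or range.

ROBOT

A 6-joint arm with a two-finger parallel gripper is mounted at the origin on the work surface. World frame = base frame: x ahead of the robot, y to its left, z up, the work surface at z = 0. Lengths are in m, angles in degrees, forces in N, time in s.
With the tool pointing down it reaches from about 0.375 to 0.9 m from the base axis. Payload 3.1 kg.
Tool frame: the origin (TCP) lies at the very end of the fingers, on their centre line; the grasp point (between the pads) lies 19 mm behind it; z points along the fingers, y is the line along which they close (so a half turn about z gives the same grasp; the last joint's range is limited). The gripper opens to 87 mm and grips with 3 to 60 N. Pads are 19 mm wide; open, the fingers measure 117 mm over their backs; the gripper's body (75 mm by 190 mm) begins 51 mm behind the grasp point.
Start: joints at [-74.742, 30.224, 82.088, -0, 67.689, -10.227], TCP at [0.269, -0.564, 0.197] pointing down, gripper open.
Joint ranges: [-176.69, 176.69], [-43.24, 126.21], [12.49, 139.97], [-82, 262], [0, 151.66], [-163.58, 163.58]. Speed limits (degrees/s): [159.86, 159.86, 180, 180, 180, 180].

INTERFACE

Orientations are given as a 3x3 rotation matrix whose columns are the frame's x, y, z axes.
In Python, from rig import * gives the robot as it stands.
- The arm moves only by the tool jog_arm, never from a script. Its arguments are lists of equal length, an entry for each row: "delta_pos": the shift along the world's x, y, z in cm, a list of three; "turn": the turn about the world's z in degrees; "grip": the closure, from 0 (fully open) to 1 (shut). In form: {"delta_pos": [[x, y, z], ...], "turn": [turn, ...], "grip": [grip, ...]}. A call has 1 to 12 rows; each row is the pose to reach, as a shift and turn from the pose commanded when the call began; what a row does not reach only later rows make up. A row lasts 1/8 s, in which the tool goes at most 62.5 mm and 10.7 degrees, less where a joint would pass 70% of its speed; a pose out of reach is approached as far as the arm can. A call with a gripper value outside its range is refused whole. The fingers move at their own pace and stop on an object; the grip force is fixed at half the most. Time passes only in rows, so rows that repeat a pose let the fingers close. It gives the time, the measured TCP pose, the force, the opening and the grip force at its end, in the units of the state.
- read_state(): the state, without advancing time (a new reading comes with each control period).
- capture(name): name is "scene" or "top" or "wrist"; returns a dict with "color" (400x640x3 uint8, blue, green, red), "fovy" (degrees; the focal length in pixels is half the picture's height over the tangent of half this angle, whatever the lens; pixels are square), "cx", "cy" (the principal point, pixels), "k1" (the pictures are not rectified: a ray, as slopes to the right and down, at radius r is drawn at 1 + k1 r^2 times it, then the intrinsics apply), "camera_from_world" (4x4, takes a point from world to camera coordinates). Camera axes: x right, y up, looking along -z (the intrinsics and any distortion apply to the point x, -y, -z); pixel columns grow to the right and rows downward; lengths in m; the calibration is good to about 2 mm. A picture is of the moment at which its call begins. There is no depth.
- hand_in(): hands the job in; it is judged then, once.
The state is a dict: "time_s": time; "joint_positions": joint angles; "qvel": joint speeds; "tau": joint torques, N m; "position": TCP position; "tcp_rot": TCP orientation; "force": force on the tool from outside, world axes, zero at the start; "moment": the same for the moment, N m; "opening": opening from 0.0 (shut) to 1.0 (fully open); "grasp_force": force on a finger pad.
Only numpy, scipy, OpenCV 4.12 (cv2) and the standard library are available. Lean on these libraries where they do the work, as an engineer would, in place of code of your own. Each camera call takes 0.05 s, during which the arm holds its last target. There are 200 camera calls.

## Working session

There is one attempt and no reset: what is moved stays moved. The work goes in short steps, Python scripts to look and compute and a tool call to move; the robot and the scene stay as the last step left them, time stands still between calls to the robot, and variables do not carry over. Pictures are saved under pics/ and viewed, at most 10 in all, crops included, and the job is handed in when it is done.

Besides the shell and the picture viewer there is one more tool, called after ">>>" by a JSON object that holds its "fn" and its "kwargs", one argument or row to a line. jog_arm: Moves the arm, as the interface text tells. Its arguments: {"type":"object","properties":{"delta_pos":{"type":"array"},"turn":{"type":"array"},"grip":{"type":"array"}},"required":["delta_pos","turn","grip"]}

```bash
mkdir -p pics; cat > h.py <<'E'
from rig import *
import numpy as np, cv2
def snap(c,f):
    d=capture(c); cv2.imwrite(f'pics/{f}.png',d['color']); np.save(f'pics/{f}.npy',{k:v for k,v in d.items() if k!='color'},allow_pickle=True); return d
def ray(d,u,v):
    f=200/np.tan(np.radians(d['fovy'])/2)
    K=np.array([[f,0,d['cx']],[0,f,d['cy']],[0,0,1.]])
    x,y=cv2.undistortPoints(np.array([[[u,v]]],float),K,np.array([d['k1'],0,0,0.]))[0,0]
    T=np.array(d['camera_from_world']); R=T[:3,:3]
    return -R.T@T[:3,3], R.T@np.array([x,-y,-1])
def at(d,u,v,z):
    o,r=ray(d,u,v); return o+r*(z-o[2])/r[2]
def load(f): return np.load(f'pics/{f}.npy',allow_pickle=True).item()
def proj(d,p):
    T=np.array(d['camera_from_world']); q=T[:3,:3]@p+T[:3,3]; x,y=q[0]/-q[2],-q[1]/-q[2]; s=1+d['k1']*(x*x+y*y)
    f=200/np.tan(np.radians(d['fovy'])/2); return np.array([f*x*s+d['cx'],f*y*s+d['cy']])
E
python3 - <<'E'
from h import *
for c in('scene','top'):
    d=snap(c,c+'0'); print(c,d['fovy'],d['k1'],np.round(ray(d,320,200),3))
s=read_state(); print(s['time_s'],s['tcp_rot'],s['force'],s['opening'])
E
```

```text
scene 49.51412496180281 0.0011683456899175804 [[ 1.512 -0.21   0.965]
 [-0.741  0.133 -0.659]]
top 47.092945062878094 0.02772667981551269 [[ 0.332 -0.003  1.737]
 [ 0.125 -0.013 -0.992]]
0.1 [[ 9.02696841e-01  4.30276829e-01 -5.13160501e-04]
 [ 4.30276987e-01 -9.02694899e-01  1.90600214e-03]
 [ 3.56881192e-04 -1.94134327e-03 -9.99998052e-01]] [-0.22696969  0.11136267 -0.23821293] 0.9954286085189855
```

View pics/top0.png

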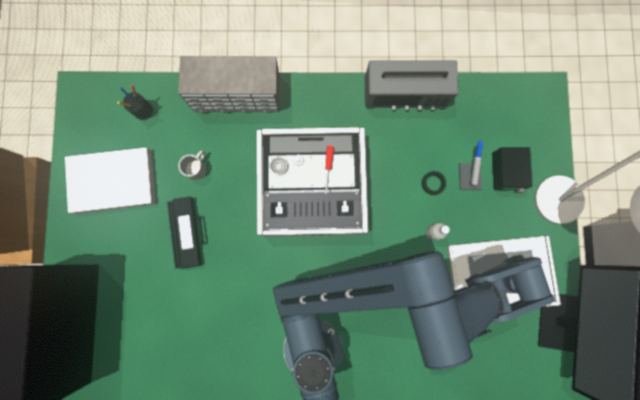

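View pics/scene0.png

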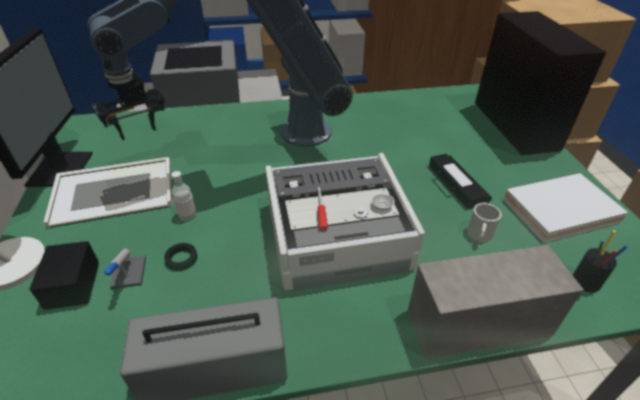

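The top view shows the printer at about (312,180), with the guard in rows 190–228 and the windows near (279,210) and (345,208). The screwdriver tip is near (327,190), and the cleaner bottle is at (440,230). I'll enlarge the guard next.

```bash
python3 - <<'E'
from h import *
im=cv2.imread('pics/top0.png')[180:240,255:375]
cv2.imwrite('pics/c1.png',cv2.resize(im,None,fx=6.5,fy=6.5,interpolation=cv2.INTER_CUBIC))
d=load('top0')
for p in [(279,210),(345,208),(440,230)]: print(at(d,*p,.155).round(3))
E
```

```text
[0.496 0.118 0.155]
[ 0.503 -0.111  0.155]
[ 0.426 -0.437  0.155]
```

View pics/c1.png

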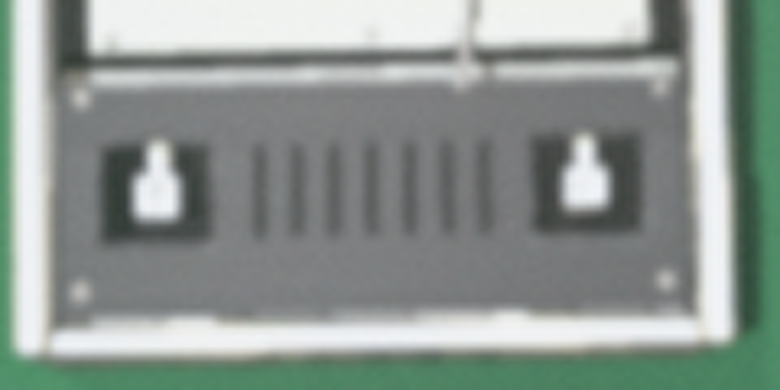

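```bash
python3 - <<'E'
from h import *
d=load('top0')
g=lambda a,b:at(d,255+(a+.5)/6.5-.5,180+(b+.5)/6.5-.5,.155)
L=np.mean([g(102,147),g(208,145),g(102,242),g(211,239)],0);R=np.mean([g(531,137),g(639,134),g(535,233),g(641,230)],0)
print(L,R,np.linalg.norm(L-R),np.degrees(np.arctan2(-(L-R)[0],(L-R)[1])))
print('paddles',g(156,191),g(585,184))
s=read_state();print(s['position'],(R-s['position'])*100, np.degrees(np.arctan2(s['tcp_rot'][1][0],s['tcp_rot'][0][0])))
E
```

```text
[0.498446   0.11948521 0.155     ] [ 0.50350712 -0.11019977  0.155     ] 0.22974073491933578 1.2623117004056006
paddles [0.4995988  0.11937106 0.155     ] [ 0.50318516 -0.10939636  0.155     ]
[ 0.26875959 -0.5634621   0.1964838 ] [23.4747527  45.32623253 -4.14838015] 25.485141481489165
```

>>> {"fn": "jog_arm", "kwargs": {
  "delta_pos": [
    [0,0,6],
    [4,8,6],
    [7,13.5,6],
    [9,17.5,6],
    [11.5,22,6],
    [14,27,6],
    [17,32,6],
    [19,37,6],
    [21,41,6],
    [23.5,45.3,6],
    [23.5,45.3,6],
    [23.5,45.3,6]
  ],
  "turn": [0,-5,-10,-15,-20,-24.2,-24.2,-24.2,-24.2,-24.2,-24.2,-24.2],
  "grip": [1,1,1,1,1,1,1,1,1,1,1,1]
}}

```text
time_s: 1.6
position: [0.5035, -0.1112, 0.257]
tcp_rot: [[1.0, 0.023, -0.001], [0.023, -1.0, -0.0], [-0.001, 0.0, -1.0]]
force: [0.2, 0.1, 0.6]
opening: 0.001
grasp_force: 0.0
```

```bash
python3 - <<'E'
from h import *
d=snap('wrist','w1'); s=read_state(); print(s['time_s'],s['position'],s['force'],s['opening'],np.array(s['tcp_rot']).round(3))
for p in [[.5035,-.1102,.155],[.5032,-.1094,.149],s['position']]: print(proj(d,np.array(p)))
E
```

```text
1.65 [ 0.5034054  -0.11177527  0.25708977] [-0.03727527 -1.45227458 -0.20319388] 0.005552117809476531 [[ 1.     0.022 -0.001]
 [ 0.022 -1.    -0.   ]
 [-0.001  0.    -1.   ]]
[317.16373488 193.19901419]
[316.42522928 192.01280003]
[318.99655426 230.52074139]
```

View pics/w1.png

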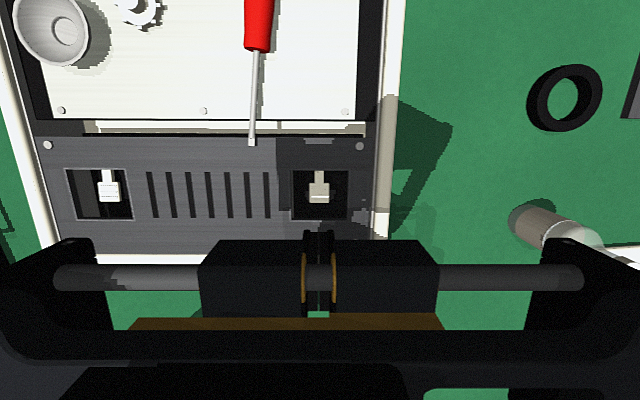

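The wrist view shows the right window centred at about (320,195) with its paddle at (319,191). The projection put it at (317,193), so my estimate holds to 2–3 mm. The left paddle is at (108,188), and the fingers are closed.

>>> {"fn": "jog_arm", "kwargs": {
  "delta_pos": [
    [-0.2,0,-5],
    [-0.2,0,-9],
    [-0.2,0,-9.6],
    [-0.2,0,-10.1],
    [-0.2,0,-10.5],
    [-0.2,0,-10.9],
    [-0.2,0,-11.3],
    [-0.2,0,-11.6],
    [-0.2,0,-11.9],
    [-0.2,0,-12.1],
    [-0.2,0,-12.1]
  ],
  "turn": [0,0,0,0,0,0,0,0,0,0,0],
  "grip": [1,1,1,1,1,1,1,1,1,1,1]
}}

```text
time_s: 3.02
position: [0.5018, -0.1111, 0.1361]
tcp_rot: [[1.0, 0.023, -0.0], [0.023, -1.0, 0.0], [-0.0, -0.0, -1.0]]
force: [0.8, 0.6, -0.9]
opening: 0.005
grasp_force: 0.0
```

>>> {"fn": "jog_arm", "kwargs": {
  "delta_pos": [
    [0,0,-0.2],
    [0,0,-0.3],
    [0,0,-0.4]
  ],
  "turn": [0,0,0],
  "grip": [1,1,1]
}}

```text
time_s: 3.4
position: [0.5019, -0.1111, 0.1323]
tcp_rot: [[1.0, 0.022, -0.0], [0.022, -1.0, 0.0], [-0.0, -0.0, -1.0]]
force: [-0.3, -0.4, 0.6]
opening: 0.005
grasp_force: 0.0
```

```bash
python3 - <<'E'
from h import *
d=snap('top','t2'); e=snap('wrist','w2'); s=read_state(); print(s['position'],s['force'])
a=cv2.resize(d['color'][170:240,255:375],(800,467),interpolation=cv2.INTER_CUBIC)
b=cv2.resize(e['color'][140:310,40:440],(800,340))
cv2.imwrite('pics/c2.png',b)
E
```

```text
[ 0.5018801  -0.11113938  0.13224889] [ 0.23844993 -0.35804245  0.58682811]
```

View pics/c2.png

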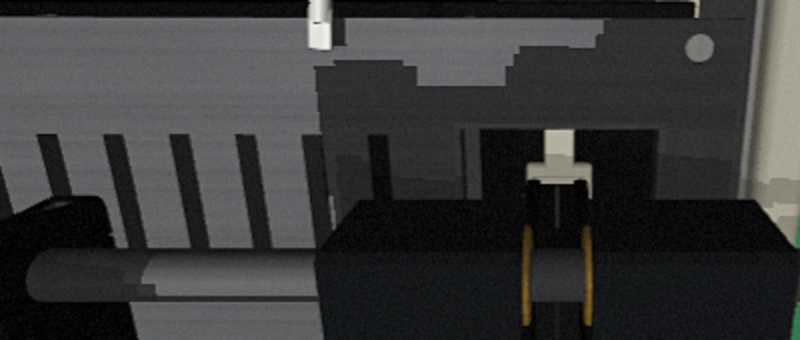

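```bash
python3 - <<'E'
from h import *
e=load('w2')
for z in (.155,.149,.141,.135,.132,.127): print(z, at(e,320,221.5,z).round(4), at(e,320,229,z).round(4), 'w edges',at(e,320,204.5,z).round(4), 'paddle cols',at(e,303.5,222,z)[1].round(4),at(e,336,222,z)[1].round(4))
w=load('w1')
for z in (.155,.149,.141): print(z,[at(w,319,v,z)[0].round(4) for v in(170,182,202,220)])
cv2.imwrite('pics/c3.png',np.hstack([cv2.resize(cv2.imread('pics/w1.png')[160:230,285:355],(400,400),interpolation=2),cv2.resize(cv2.imread('pics/w1.png')[160:230,64:134],(400,400),interpolation=2)]))
E
```

```text
0.155 [ 0.5171 -0.1119  0.155 ] [ 0.5121 -0.112   0.155 ] w edges [ 0.528  -0.1116  0.155 ] paddle cols -0.1017 -0.1217
0.149 [ 0.5148 -0.112   0.149 ] [ 0.5097 -0.1121  0.149 ] w edges [ 0.5261 -0.1117  0.149 ] paddle cols -0.1015 -0.1222
0.141 [ 0.5118 -0.1121  0.141 ] [ 0.5065 -0.1122  0.141 ] w edges [ 0.5237 -0.1118  0.141 ] paddle cols -0.1011 -0.1228
0.135 [ 0.5096 -0.1122  0.135 ] [ 0.504  -0.1123  0.135 ] w edges [ 0.5218 -0.1119  0.135 ] paddle cols -0.1008 -0.1232
0.132 [ 0.5085 -0.1122  0.132 ] [ 0.5028 -0.1124  0.132 ] w edges [ 0.5209 -0.1119  0.132 ] paddle cols -0.1007 -0.1234
0.127 [ 0.5066 -0.1123  0.127 ] [ 0.5008 -0.1124  0.127 ] w edges [ 0.5194 -0.112   0.127 ] paddle cols -0.1004 -0.1238
0.155 [np.float64(0.5281), np.float64(0.5156), np.float64(0.4939), np.float64(0.4736)]
0.149 [np.float64(0.5271), np.float64(0.5142), np.float64(0.4921), np.float64(0.4714)]
0.141 [np.float64(0.5256), np.float64(0.5124), np.float64(0.4897), np.float64(0.4685)]
```

View pics/c3.png

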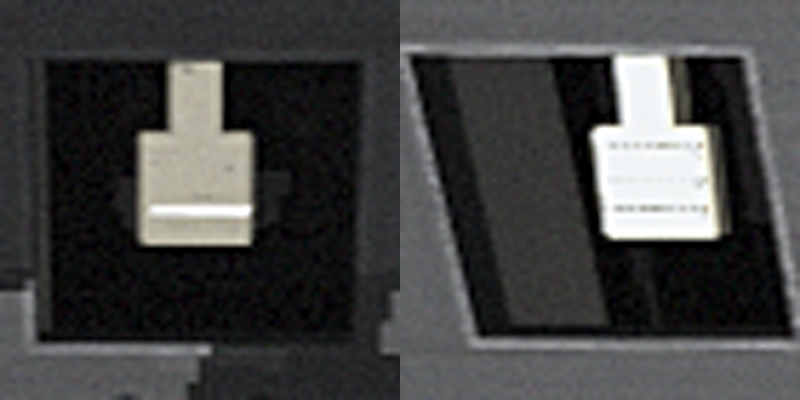

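The crops show both levers inside their windows, with the paddles mid-window, and the right finger is over its paddle. I'll keep going down in small steps and watch for the stop.

>>> {"fn": "jog_arm", "kwargs": {
  "delta_pos": [
    [0,0,-0.1],
    [0,0,-0.2]
  ],
  "turn": [0,0],
  "grip": [1,1]
}}

```text
time_s: 3.75
position: [0.502, -0.1112, 0.1303]
tcp_rot: [[1.0, 0.022, 0.0], [0.022, -1.0, -0.0], [0.0, 0.0, -1.0]]
force: [0.3, -0.3, 0.6]
opening: 0.003
grasp_force: 0.0
```

>>> {"fn": "jog_arm", "kwargs": {
  "delta_pos": [
    [0,0,-0.1],
    [0,0,-0.2]
  ],
  "turn": [0,0],
  "grip": [1,1]
}}

```text
time_s: 4.0
position: [0.5019, -0.1111, 0.1283]
tcp_rot: [[1.0, 0.022, -0.0], [0.022, -1.0, 0.0], [-0.0, -0.0, -1.0]]
force: [-0.1, -0.1, -0.2]
opening: 0.006
grasp_force: 0.0
```

```bash
python3 - <<'E'
from h import *
e=snap('wrist','w3'); s=read_state(); print(s['position'],s['force'],s['moment'],np.round(s['tau'],2))
c=snap('scene','s3')
f=lambda n,r0,r1,c0,c1:cv2.resize(cv2.imread(f'pics/{n}.png')[r0:r1,c0:c1],(400,300),interpolation=2)
cv2.imwrite('pics/c4.png',np.vstack([np.hstack([f('w2',190,250,280,360),f('w3',190,250,280,360)]),np.hstack([f('scene0',165,201,270,318),f('s3',165,201,270,318)])]))
E
```

```text
[ 0.50186649 -0.1111409   0.12814702] [ 0.08895898 -0.67086526 -0.31635566] [0.05044251 0.0445983  0.04896483] [ 1.000e-02 -3.723e+01 -1.297e+01  5.000e-02 -6.000e-02  0.000e+00]
```

View pics/c4.png

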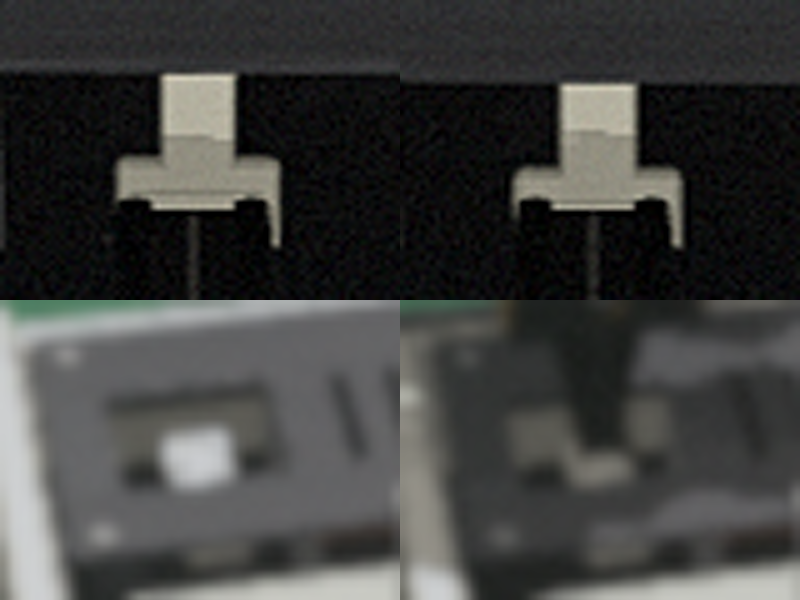

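The fingers are over the paddle in both wrist crops: their far face is at row ~231 and the paddle's far edge at row ~222. No force shows yet, so I'll work out the actual paddle height.

```bash
python3 - <<'E'
from h import *
for n,row,a,b,tz in(('w2',221.4,303.2,336,.1323),('w3',223.8,302.4,336.8,.1282)):
    e=load(n); o,_=ray(e,320,200); print(n,'cam',o.round(4))
    for dx in (-.0095,0,.0095,.015): print('tip',dx,[proj(e,np.array([.5019+dx,-.1112+dy,tz])).round(1) for dy in(.015,-.015)])
    for z in(.15,.145,.14,.135,.13,.125): print(z,'far edge x',at(e,320,row,z)[0].round(4),'width',(at(e,a,row,z)[1]-at(e,b,row,z)[1]).round(4))
    print('guard edge x',at(e,320,190+72/5 if n=='w2' else 190+83/5,.155)[0])
E
```

```text
w2 cam [ 0.5786 -0.1093  0.3197]
tip -0.0095 [array([297. , 242.3]), array([339. , 243.1])]
tip 0 [array([297.1, 229.9]), array([339.6, 230.8])]
tip 0.0095 [array([297.1, 217.2]), array([340.1, 218.1])]
tip 0.015 [array([297.1, 209.7]), array([340.5, 210.6])]
0.15 far edge x 0.5153 width 0.0208
0.145 far edge x 0.5134 width 0.0214
0.14 far edge x 0.5115 width 0.022
0.135 far edge x 0.5097 width 0.0226
0.13 far edge x 0.5078 width 0.0232
0.125 far edge x 0.5059 width 0.0238
guard edge x 0.5280531675998758
w3 cam [ 0.5786 -0.1093  0.3158]
tip -0.0095 [array([297. , 242.3]), array([338.9, 243.1])]
tip 0 [array([297.1, 229.9]), array([339.5, 230.8])]
tip 0.0095 [array([297.1, 217.2]), array([340.1, 218.1])]
tip 0.015 [array([297.1, 209.7]), array([340.4, 210.6])]
0.15 far edge x 0.5152 width 0.0213
0.145 far edge x 0.5133 width 0.022
0.14 far edge x 0.5114 width 0.0226
0.135 far edge x 0.5095 width 0.0233
0.13 far edge x 0.5076 width 0.0239
0.125 far edge x 0.5056 width 0.0245
guard edge x 0.5279575792400546
```

```bash
python3 - <<'E'
from h import *
e=load('s3')
q=lambda p:((proj(e,np.array(p))-[270,165])*[400/48,300/36]+[0,0]).round(0)
for z in(.15,.145,.14,.135,.128): print(z,'tip far',q([.511,-.111,z]),'ctr',q([.502,-.111,z]),'padfar',q([.513,-.111,z]),'padnear',q([.492,-.111,z]))
print('window',[q([x,y,.155]) for x in(.476,.529) for y in(-.08,-.14)])
E
```

```text
0.15 tip far [193. 160.] ctr [190. 144.] padfar [194. 163.] padnear [186. 127.]
0.145 tip far [194. 171.] ctr [191. 155.] padfar [195. 174.] padnear [187. 138.]
0.14 tip far [194. 181.] ctr [191. 166.] padfar [195. 185.] padnear [187. 149.]
0.135 tip far [195. 192.] ctr [192. 177.] padfar [196. 196.] padnear [188. 159.]
0.128 tip far [196. 207.] ctr [192. 192.] padfar [196. 211.] padnear [189. 174.]
window [array([265.,  80.]), array([100.,  98.]), array([287., 171.]), array([117., 190.])]
```

The measurements agree that the paddle is still up. Its far edge triangulates to a fixed z of about 0.145, and the visible finger end sits about 20–25 mm above the reported TCP. The window leaves free space down to z=0.10, so I can descend gently and watch the force.

>>> {"fn": "jog_arm", "kwargs": {
  "delta_pos": [
    [0,0,-0.1],
    [0,0,-0.2],
    [0,0,-0.3]
  ],
  "turn": [0,0,0],
  "grip": [1,1,1]
}}

```text
time_s: 4.47
position: [0.5019, -0.1111, 0.1253]
tcp_rot: [[1.0, 0.022, -0.0], [0.022, -1.0, 0.0], [-0.0, -0.0, -1.0]]
force: [-0.4, -0.6, 0.2]
opening: 0.008
grasp_force: 0.0
```

>>> {"fn": "jog_arm", "kwargs": {
  "delta_pos": [
    [0,0,-0.1],
    [0,0,-0.2],
    [0,0,-0.3]
  ],
  "turn": [0,0,0],
  "grip": [1,1,1]
}}

```text
time_s: 4.85
position: [0.502, -0.1112, 0.1223]
tcp_rot: [[1.0, 0.022, 0.0], [0.022, -1.0, -0.0], [0.0, 0.0, -1.0]]
force: [0.0, 1.0, 0.1]
opening: 0.006
grasp_force: 0.0
```

>>> {"fn": "jog_arm", "kwargs": {
  "delta_pos": [
    [0,0,-0.1],
    [0,0,-0.2],
    [0,0,-0.3]
  ],
  "turn": [0,0,0],
  "grip": [1,1,1]
}}

```text
time_s: 5.22
position: [0.5017, -0.1112, 0.1195]
tcp_rot: [[1.0, 0.023, -0.0], [0.023, -1.0, -0.0], [-0.0, 0.0, -1.0]]
force: [-1.9, -0.9, 4.6]
opening: 0.006
grasp_force: 1.8
```

>>> {"fn": "jog_arm", "kwargs": {
  "delta_pos": [
    [0,0,-0.1],
    [0,0,-0.2],
    [0,0,-0.3]
  ],
  "turn": [0,0,0],
  "grip": [1,1,1]
}}

```text
time_s: 5.6
position: [0.5014, -0.1111, 0.1162]
tcp_rot: [[1.0, 0.023, -0.001], [0.023, -1.0, 0.0], [-0.001, -0.0, -1.0]]
force: [-3.6, -1.6, 4.0]
opening: 0.006
grasp_force: 1.8
```

```bash
python3 - <<'E'
from h import *
e=snap('wrist','w4'); s=read_state(); print(s['position'],s['force'],s['moment'])
c=snap('scene','s4')
f=lambda n,r0,r1,c0,c1:cv2.resize(cv2.imread(f'pics/{n}.png')[r0:r1,c0:c1],(400,300),interpolation=2)
cv2.imwrite('pics/c5.png',np.vstack([np.hstack([f('w3',190,250,280,360),f('w4',190,250,280,360)]),np.hstack([f('s4',100,220,220,380),f('s4',165,201,270,318)])]))
E
```

```text
[ 0.50142598 -0.11109004  0.11605101] [-2.4938977  -0.71075418  3.55021356] [-0.07749689  0.45369965  0.0105168 ]
```

View pics/c5.png

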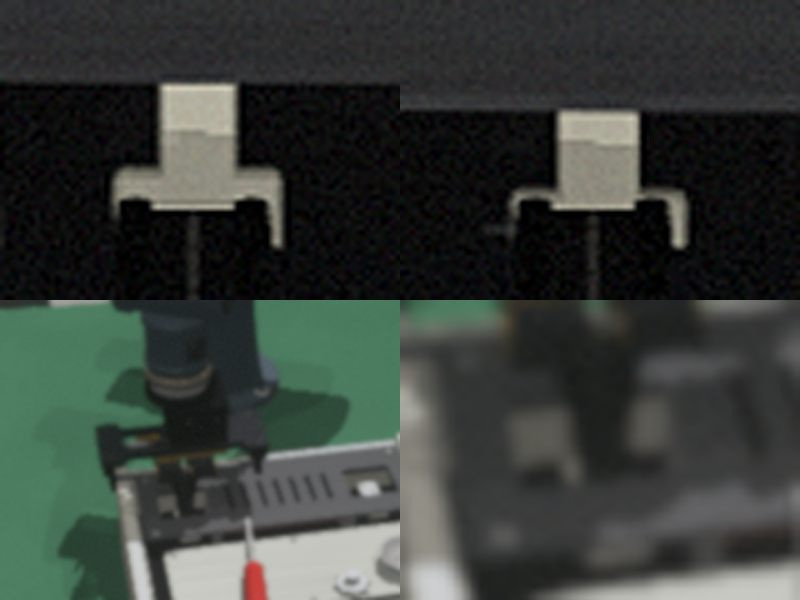

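The paddle is now moving with the finger: its far edge is dropping and the force holds near 4 N, which matches the lever. The tip really does sit about 20+ mm above the reported TCP. I'll continue down to the stop.

>>> {"fn": "jog_arm", "kwargs": {
  "delta_pos": [
    [0,0,-0.1],
    [0,0,-0.2],
    [0,0,-0.3]
  ],
  "turn": [0,0,0],
  "grip": [1,1,1]
}}

```text
time_s: 6.08
position: [0.5017, -0.1111, 0.1133]
tcp_rot: [[1.0, 0.022, -0.0], [0.022, -1.0, 0.0], [-0.0, -0.0, -1.0]]
force: [-2.7, -0.6, 3.2]
opening: 0.009
grasp_force: 2.1
```

>>> {"fn": "jog_arm", "kwargs": {
  "delta_pos": [
    [0,0,-0.1],
    [0,0,-0.2],
    [0,0,-0.3]
  ],
  "turn": [0,0,0],
  "grip": [1,1,1]
}}

```text
time_s: 6.45
position: [0.5019, -0.1111, 0.1105]
tcp_rot: [[1.0, 0.022, 0.0], [0.022, -1.0, 0.0], [0.0, -0.0, -1.0]]
force: [-3.5, -0.5, 5.0]
opening: 0.004
grasp_force: 2.7
```

>>> {"fn": "jog_arm", "kwargs": {
  "delta_pos": [
    [0,0,-0.1],
    [0,0,-0.2]
  ],
  "turn": [0,0],
  "grip": [1,1]
}}

```text
time_s: 6.7
position: [0.5022, -0.1111, 0.1085]
tcp_rot: [[1.0, 0.022, 0.001], [0.022, -1.0, -0.0], [0.001, 0.0, -1.0]]
force: [-1.4, 0.6, 4.4]
opening: 0.005
grasp_force: 2.8
```

>>> {"fn": "jog_arm", "kwargs": {
  "delta_pos": [
    [0,0,-0.1],
    [0,0,-0.2]
  ],
  "turn": [0,0],
  "grip": [1,1]
}}

```text
time_s: 6.95
position: [0.5025, -0.1111, 0.1066]
tcp_rot: [[1.0, 0.022, 0.001], [0.022, -1.0, -0.0], [0.001, 0.0, -1.0]]
force: [-2.3, 0.7, 5.6]
opening: 0.003
grasp_force: 2.8
```

>>> {"fn": "jog_arm", "kwargs": {
  "delta_pos": [
    [0,0,-0.1],
    [0,0,-0.2]
  ],
  "turn": [0,0],
  "grip": [1,1]
}}

```text
time_s: 7.2
position: [0.5029, -0.1112, 0.1047]
tcp_rot: [[1.0, 0.022, 0.002], [0.022, -1.0, -0.0], [0.002, 0.0, -1.0]]
force: [-1.2, 1.6, 5.7]
opening: 0.009
grasp_force: 2.8
```

>>> {"fn": "jog_arm", "kwargs": {
  "delta_pos": [
    [0,0,-0.1],
    [0,0,-0.15]
  ],
  "turn": [0,0],
  "grip": [1,1]
}}

```text
time_s: 7.45
position: [0.5031, -0.1112, 0.104]
tcp_rot: [[1.0, 0.022, 0.003], [0.022, -1.0, -0.0], [0.003, 0.0, -1.0]]
force: [-2.8, 1.2, 12.5]
opening: 0.005
grasp_force: 6.6
```

>>> {"fn": "jog_arm", "kwargs": {
  "delta_pos": [
    [0,0,-0.06],
    [0,0,-0.06]
  ],
  "turn": [0,0],
  "grip": [1,1]
}}

```text
time_s: 7.7
position: [0.5032, -0.1112, 0.1038]
tcp_rot: [[1.0, 0.022, 0.003], [0.022, -1.0, -0.001], [0.003, 0.001, -1.0]]
force: [-3.0, 1.7, 13.3]
opening: 0.001
grasp_force: 7.1
```

That is the stop: 13 N with only 0.2 mm of movement, and the finger-pad force rose with it. Now I'll retreat straight up and go over to the left window.

>>> {"fn": "jog_arm", "kwargs": {
  "delta_pos": [
    [0,0,2],
    [0,0,6],
    [0,0,11],
    [0,0,15],
    [-0.1,5.5,15],
    [-0.2,11.5,15],
    [-0.3,17.5,15],
    [-0.4,21.5,15],
    [-0.4,23,15],
    [-0.4,23,15]
  ],
  "turn": [0,0,0,0,0,0,0,0,0,0],
  "grip": [1,1,1,1,1,1,1,1,1,1]
}}

```text
time_s: 8.95
position: [0.4984, 0.1193, 0.2521]
tcp_rot: [[1.0, 0.024, 0.001], [0.024, -1.0, -0.0], [0.001, 0.0, -1.0]]
force: [-0.5, -0.2, 0.5]
opening: 0.003
grasp_force: 0.0
```

```bash
python3 - <<'E'
from h import *
e=snap('wrist','w5'); s=read_state(); print(s['position'],s['force'])
print(proj(e,np.array([.4984,.1195,.155])),proj(e,np.array([.5035,-.1102,.155])))
E
```

```text
[0.49841968 0.11833908 0.25205732] [-0.09631065  0.01702377 -0.20283816]
[317.91258839 194.61691654] [540.06090504 194.96732265]
```

View pics/w5.png

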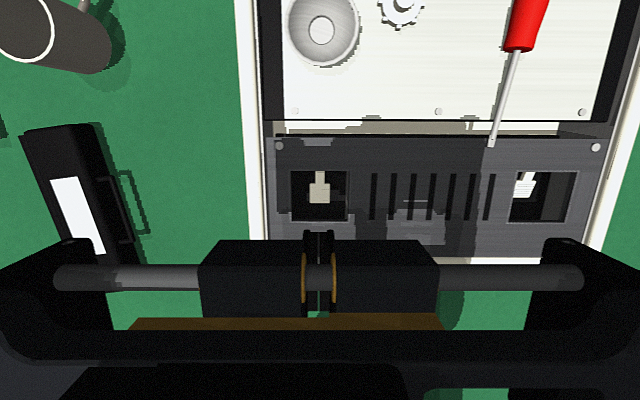

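The left window is centred at about (319,195) with its paddle at (319,193), which is the same alignment as on the right. The right paddle at (525,185) is now visibly tilted down. Next I'll descend on the left.

>>> {"fn": "jog_arm", "kwargs": {
  "delta_pos": [
    [0,0,-5],
    [0,0,-9],
    [0,0,-11],
    [0,0,-12],
    [0,0,-12.5],
    [0,0,-12.9],
    [0,0,-13.2],
    [0,0,-13.5],
    [0,0,-13.8]
  ],
  "turn": [0,0,0,0,0,0,0,0,0],
  "grip": [1,1,1,1,1,1,1,1,1]
}}

```text
time_s: 10.12
position: [0.4981, 0.1189, 0.1147]
tcp_rot: [[1.0, 0.023, 0.001], [0.023, -1.0, -0.0], [0.001, 0.0, -1.0]]
force: [-1.0, -1.0, 4.4]
opening: 0.005
grasp_force: 1.9
```

>>> {"fn": "jog_arm", "kwargs": {
  "delta_pos": [
    [0,0,-0.2],
    [0,0,-0.4],
    [0,0,-0.6]
  ],
  "turn": [0,0,0],
  "grip": [1,1,1]
}}

```text
time_s: 10.5
position: [0.4984, 0.1189, 0.1086]
tcp_rot: [[1.0, 0.023, 0.001], [0.023, -1.0, -0.0], [0.001, 0.0, -1.0]]
force: [-0.6, -0.5, 6.0]
opening: 0.001
grasp_force: 2.9
```

>>> {"fn": "jog_arm", "kwargs": {
  "delta_pos": [
    [0,0,-0.1],
    [0,0,-0.2],
    [0,0,-0.3]
  ],
  "turn": [0,0,0],
  "grip": [1,1,1]
}}

```text
time_s: 10.88
position: [0.4989, 0.1189, 0.1058]
tcp_rot: [[1.0, 0.022, 0.002], [0.022, -1.0, 0.0], [0.002, 0.0, -1.0]]
force: [-0.8, -0.4, 5.5]
opening: 0.003
grasp_force: 2.8
```

>>> {"fn": "jog_arm", "kwargs": {
  "delta_pos": [
    [0,0,-0.1],
    [0,0,-0.15]
  ],
  "turn": [0,0],
  "grip": [1,1]
}}

```text
time_s: 11.12
position: [0.4992, 0.1189, 0.1044]
tcp_rot: [[1.0, 0.022, 0.003], [0.022, -1.0, 0.0], [0.003, -0.0, -1.0]]
force: [-0.1, 0.5, 6.6]
opening: 0.004
grasp_force: 3.5
```

>>> {"fn": "jog_arm", "kwargs": {
  "delta_pos": [
    [0,0,-0.07],
    [0,0,-0.12]
  ],
  "turn": [0,0],
  "grip": [1,1]
}}

```text
time_s: 11.38
position: [0.4994, 0.1189, 0.104]
tcp_rot: [[1.0, 0.023, 0.003], [0.023, -1.0, -0.0], [0.003, 0.0, -1.0]]
force: [-2.2, -1.4, 14.1]
opening: 0.004
grasp_force: 7.1
```

The left lever shows the same stop, at the same TCP height of 0.104 and 14 N. I'll retreat straight up and check both levers.

>>> {"fn": "jog_arm", "kwargs": {
  "delta_pos": [
    [0,0,2],
    [0,0,6],
    [0,0,11],
    [0,0,15],
    [0,-6,15],
    [0,-11.5,15],
    [0,-11.5,15],
    [0,-11.5,15]
  ],
  "turn": [0,0,0,0,0,0,0,0],
  "grip": [1,1,1,1,1,1,1,1]
}}

```text
time_s: 12.38
position: [0.4977, 0.0041, 0.2521]
tcp_rot: [[1.0, 0.021, -0.001], [0.021, -1.0, 0.001], [-0.001, -0.001, -1.0]]
force: [-0.3, 0.9, -0.6]
opening: 0.006
grasp_force: 0.0
```

```bash
python3 - <<'E'
from h import *
e=snap('wrist','w6'); s=read_state(); print(s['time_s'],s['position'],s['force'])
cv2.imwrite('pics/c6.png',cv2.resize(e['color'][140:240,160:480],(800,250),interpolation=2))
E
```

```text
12.425 [0.49761728 0.00464357 0.25213792] [0.83789407 0.60666609 0.81426273]
```

View pics/c6.png

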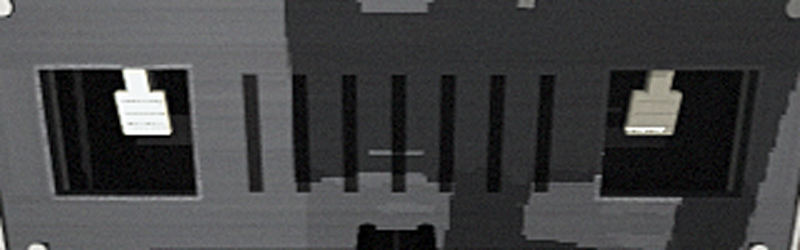

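The two paddles are symmetric in the windows, at (145,112) and (655,112) in the crop. Their parallax against the windows puts them about 27 mm below the guard's top face, matching the 28 mm expected at the stop. The robot is clear of everything.

```bash
python3 -c "
from rig import *
print(hand_in())"
```

```text
the job is handed in; nothing more can be done
None
```

I pressed both release levers down to their stops (13–14 N at the stop, paddles about 27 mm below the guard's top face), saw no sign of contact with the guard or the loose items, and handed the job in at about 12.4 s.

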